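Set a strap cutter's hold-down to a gauge blade by feel

ROBOT

A 7-joint arm with a two-finger parallel gripper is mounted at the origin on the work surface; the furniture and walls round the work are solid. World frame = base frame: x ahead of the robot, y to its left, z up, the work surface at z = 0. Lengths are in m, angles in rad, forces in N, time in s.
With the tool pointing down it reaches from about 0.425 to 0.925 m from the base axis. Payload 6.8 kg.
Tool frame: the origin (TCP) lies midway between the tips of the shut fingers; the grasp point (between the pads) lies 19 mm behind it; z points along the fingers, y is the line along which they close (so a half turn about z gives the same grasp; the last joint's range is limited). The gripper opens to 85 mm and grips with 20 to 120 N. Pads are 22 mm wide; open, the fingers measure 114 mm over their backs; the gripper's body (76 mm by 85 mm) begins 54 mm behind the grasp point. The pads swing forward as they close: fully open they stand 13 mm farther back than shut.
Start: joints at [-1.231, 0.477, 0.022, 1.555, -0.011, 1.109, -0.083], TCP at [0.292, 0.608, 0.231] pointing down, gripper open.
Joint ranges: [-2.96, 2.96], [-0.34, 2.1], [-1.41, 1.46], [0.24, 2.44], [-1.37, 4.51], [0.17, 1.92], [-2.96, 2.96]. Speed limits (rad/s): [2.39, 2.39, 3.14, 3.14, 3.14, 3.14, 3.14].

INTERFACE

Orientations are given as a unit quaternion [w, x, y, z].
In Python, from station import * gives the robot as it stands. The module is installed in compiled form; this text tells all that it offers.
- The arm moves only by the shell command python3 -m jog 'ROWS' [OPENING] [FORCE]. ROWS is JSON, a list of rows, each an object of numbers: "x", "y", "z": the shift along the tool's x, y, z in m; "ax", "ay", "az": the turn, a rotation vector about the tool's x, y, z in rad. In form: [{"x": .., "y": .., "z": .., "ax": .., "ay": .., "az": ..}, ...]. A call has 1 to 12 rows; each row is the pose to reach, as a shift and turn from the pose commanded when the call began, along the tool's axes at that moment; what a row does not reach only later rows make up. A row lasts 1/10 s, in which the tool goes at most 50 mm and 8.59 degrees, less where a joint would pass 70% of its speed; a pose out of reach is approached as far as the arm can. A call with a gripper value outside its range is refused whole. OPENING is the opening, from 0 (shut) to 1 (fully open), set as the call begins (- or left out, the last holds). The fingers move at their own pace and stop on an object; FORCE is the grip in N (left out, the last holds). Time passes only in rows, so rows that repeat a pose let the fingers close. It gives the time, the measured TCP pose, the force, the opening and the grip force at its end, in the units of the state.
- get_obs(): the state, without advancing time (a new reading comes with each control period).
- read_camera(name): name is "scene" or "top"; returns the picture (400x640x3 uint8, red, green, blue); there is no depth.
- camera_params(name): a dict with "K" (3x3 intrinsics, pixels), "D" ([k1, k2, p1, p2, k3] as OpenCV has them; the pictures are not rectified), "origin" and "attitude" of the camera in the world. Camera axes: x right, y up, looking along -z (the intrinsics and any distortion apply to the point x, -y, -z); pixel columns grow to the right and rows downward; lengths in m; the calibration is good to about 2 mm. A picture is of the moment at which its call begins. camera_params takes no time and is no camera call.
- hand_in(): hands the job in; it is judged then, once.
The state is a dict: "t": time; "q": joint angles; "joint_vel": joint speeds; "joint_torque": joint torques, N m; "eef_pos": TCP position; "tool_rot": TCP orientation; "contact_force": force on the tool from outside, world axes, zero at the start; "torque": the same for the moment, N m; "gripper_width": opening from 0.0 (shut) to 1.0 (fully open); "grasp_force": force on a finger pad.
Only numpy, scipy, OpenCV 4.12 (cv2) and the standard library are available. Lean on these libraries where they do the work, as an engineer would, in place of code of your own. Each camera call takes 0.05 s, during which the arm holds its last target. There are 200 camera calls.

TASK

Set the hold-down clearance of the bench strap cutter to the thick gauge blade, by feel, as the table is packed on shims and its height is not known. Lay the blade flat on the cutter's table, well under the open hold-down bar, let go of it, and bring the hand lever down gently until the bar just grips the blade and stays there by itself; then draw the blade straight out by its handle, feeling it drag under the bar (if it comes loose, push it back in and set again). Lay it back flat on the cork pad, clear of the thin gauge, leave the hold-down as set and do not disturb the thin gauge, the bottle or the bone folder.

Things in the scene. Friction and masses are not known exactly. Their poses are not given: they have to be found in the camera images.
- cutter: Bench strap cutter, fixed, green, 245 x 110 mm, 105 mm high. Origin on the bench; x from infeed end (near the robot) to slitting wheels, y left, z up. Flat steel table, x -112 to +88 mm, 78 mm wide, packed on shims: 42 to 48 mm above the origin, find it by touch. Two strap guides (x -110 to -22 mm) 4 mm high, inner faces at y +-33 mm. Bearings from x = 40 mm.
- bar_line (a point): Point of the cutter at the table's nominal height (true table up to 3 mm higher or lower) under the middle of the hold-down bar (cutter frame x -10, y 0, z 45 mm); axes as the cutter's. The bar: round steel, 16 mm diameter, 64 mm long across the table, on two arms from a hinge 70 mm behind it (+x) and 25 mm above the table.
- holddown (a joint): Angle (rad) of the rocker with hold-down bar and hand lever about its hinge (cutter frame x 60, z 70 mm, along y). Positive: raised; clearance over the table = 70 mm x angle, give or take 3 mm of shims. The hinge is stiff and stays where left: the grip moves down under about 2 to 3 N, up under about 6 N. Force at the bar is about twice what is pressed beyond that at the grip.
- lever_grip (a point): Middle of the hand lever's grip: black round bar, 20 mm diameter, 52 mm long, along the cutter's y, outside the machine on its left (92 mm left of its centre line), 130 mm ahead (-x) of the hinge. Free from above. Pressing it down lowers the bar: 1.86 mm of grip for 1 mm of bar.
- gauge: Thick gauge, loose, 0.12 kg: flat steel blade 125 mm long, 20 mm wide, 6 mm thick, with a wooden handle on top of its rear 50 mm; underside flat all along. Origin: centre of its underside; x towards the blade's free tip, z up.
- gauge_grip (a point): Middle of the thick gauge's wooden handle: 50 mm along x, 14 mm wide, its top 28 mm above the gauge's underside; this point 14 mm above the underside and 100 mm behind the blade's tip. The handle's wood begins 6 mm above the underside, on top of the 20 mm wide blade. Axes as the gauge's.
- gauge_tip (a point): Front end of the thick gauge's blade, at its underside. When the bar grips it after a press of some 6 to 8 N on the lever grip, the blade draws with roughly 4 to 9 N; loose under the bar it slides with less than 3 N.
- thin_gauge: Bystander: thin gauge, loose, blade 100 mm long, 12 mm wide, 3 mm thick, handle 36 x 10 mm, 22 mm high. Origin: centre of its underside.
- gauge_pad: Cork pad, fixed, 170 (x) x 160 (y) x 4 mm, lying on the bench; origin centre of its underside, its top 4 mm above. The two gauges start on it, blades pointing along its +x, 70 mm apart in y, either one at the left.
- bottle: Bystander: small brown bottle of edge paint with a black cap, 36 mm in diameter, 75 mm tall, standing right of and before the cutter. Origin: centre of its underside.
- folder: Bystander: bone folder, a flat pale strip 156 mm long, 23 mm wide, 8 mm high, lying on the bench to the right of the cork pad. Origin: centre of its underside.

How it is judged:
By the outcome, as a careful person would: the job done as asked, in the order asked, and still so for the second after the job is handed in, with the robot touching nothing.
It also fails if it takes over 72 s, if anything falls off the work surface, if the arm or the gripper's body presses on something with over 40 N, if the wrist force passes 120 N, or if a joint passes its speed limit or range.

## Working session

There is one attempt and no reset: what is moved stays moved. The work goes in short steps, Python scripts to look and compute and a shell command to move; the robot and the scene stay as the last step left them, time stands still between calls to the robot, and variables do not carry over. Pictures are saved under pics/ and viewed, at most 10 in all, crops included, and the job is handed in when it is done.

```bash
mkdir -p pics; python3 - <<'E'
from station import *
import cv2
for n in("scene","top"):
    cv2.imwrite(f"pics/{n}0.png",cv2.cvtColor(read_camera(n),cv2.COLOR_RGB2BGR)); p=camera_params(n); print(n,p)
o=get_obs();print({k:o[k] for k in("t","eef_pos","tool_rot","contact_force","gripper_width")})
E
```

```text
scene {'K': array([[486.00021285,   0.        , 318.85195654],
       [  0.        , 486.00021285, 199.53489842],
       [  0.        ,   0.        ,   1.        ]]), 'D': array([-0.1200446,  0.       ,  0.       ,  0.       ,  0.       ]), 'origin': array([-0.66457914,  0.48288692,  1.15255021]), 'attitude': array([-0.48017869, -0.23343214,  0.35013003,  0.76964071])}
top {'K': array([[412.12878603,   0.        , 319.71391688],
       [  0.        , 412.12878603, 199.20587715],
       [  0.        ,   0.        ,   1.        ]]), 'D': array([0.02874574, 0.        , 0.        , 0.        , 0.        ]), 'origin': array([ 0.34565145, -0.03750821,  1.2780784 ]), 'attitude': array([ 0.70918641,  0.03308334, -0.04724025, -0.70265816])}
{'t': 0.1, 'eef_pos': array([0.29204856, 0.60795869, 0.23044204]), 'tool_rot': array([-1.25312433e-04,  2.22034911e-01,  9.75038374e-01, -8.07363830e-04]), 'contact_force': array([-0.06645725,  0.33010939, -0.32992411]), 'gripper_width': 1.0049510947943918}
```

View pics/top0.png

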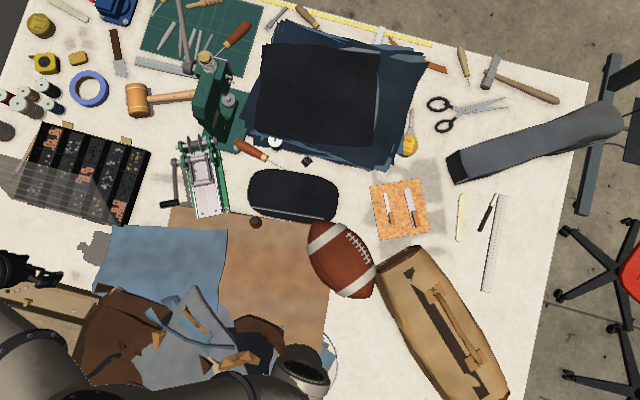

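View pics/scene0.png

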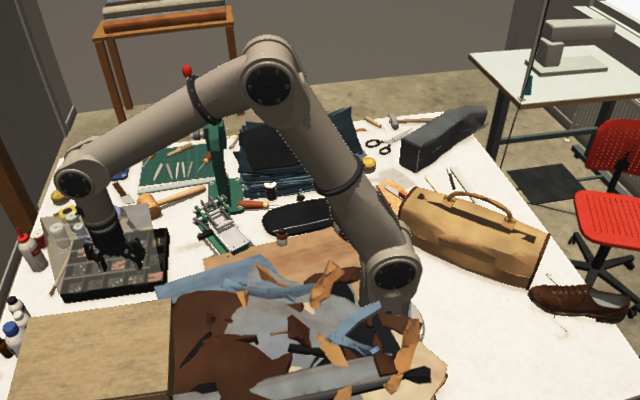

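The top view shows the cutter around (200,180), its lever grip at about (168,203), the cork pad at about (400,208) with both gauges on it, the bottle at (255,222) and the folder at (460,217). I'll enlarge these.

```bash
python3 - <<'E'
import cv2,numpy as np
a=cv2.imread("pics/top0.png")
L=cv2.resize(a[130:225,155:255],None,fx=6,fy=6,interpolation=cv2.INTER_CUBIC)
cv2.imwrite("pics/cut.png",L)
R=cv2.resize(a[170:250,360:475],None,fx=6.9,fy=6.9,interpolation=cv2.INTER_CUBIC)
cv2.imwrite("pics/pad.png",R); print(L.shape,R.shape)
E
cat > h.py <<'E'
from station import *
import cv2,numpy as np
from scipy.spatial.transform import Rotation as Ro
def cam(n):
    p=camera_params(n);w,x,y,z=p["attitude"];return p["K"],p["D"],np.array(p["origin"]),Ro.from_quat([x,y,z,w]).as_matrix()
def px2w(n,u,v,z):
    K,D,o,R=cam(n);q=cv2.undistortPoints(np.array([[[u,v]]],float),K,D)[0,0]
    d=R@np.array([q[0],-q[1],-1]);return o+d*(z-o[2])/d[2]
def w2px(n,P):
    K,D,o,R=cam(n);c=(np.atleast_2d(P)-o)@R*[1,-1,-1]
    return cv2.projectPoints(c,np.zeros(3),np.zeros(3),K,D)[0][:,0]
E
```

```text
(570, 600, 3) (552, 794, 3)
```

View pics/cut.png

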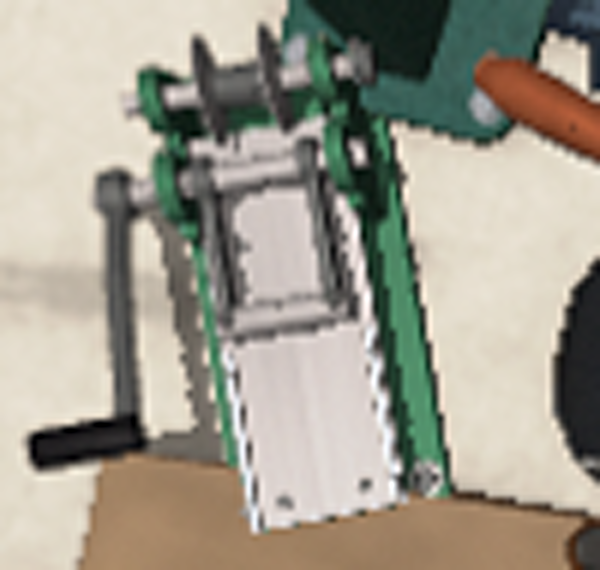

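View pics/pad.png

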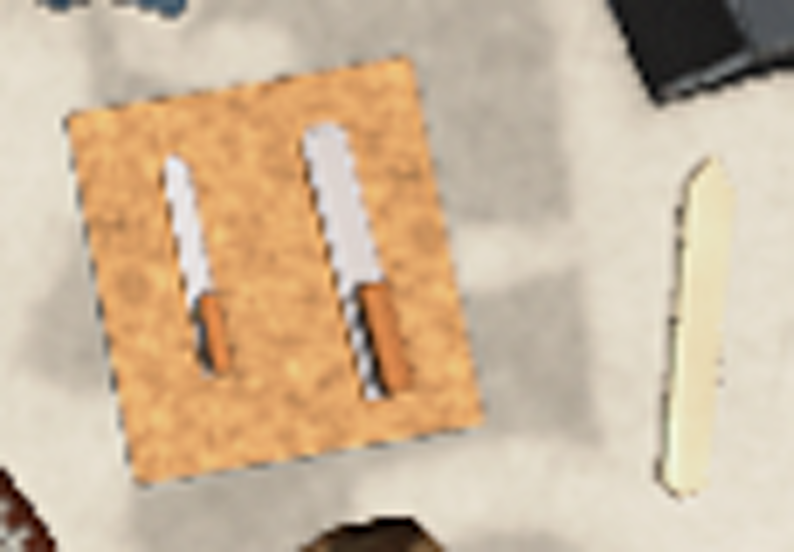

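The cutter crop shows the table's front corners at crop (255,530) and (405,497), the lever hub at (113,190), and the grip from (32,448) to (145,432). In the pad crop, the thick gauge is the right one, with its tip at (323,128) and its handle top spanning about (372,285) to (398,390).

```bash
python3 - <<'E'
from h import *
from scipy.optimize import least_squares
C=lambda u,v:(155+(u+.5)/6-.5,130+(v+.5)/6-.5)
P=lambda u,v:(360+(u+.5)/6.9-.5,170+(v+.5)/6.9-.5)
m=[((-.112,.039,.045),C(255,532)),((-.112,-.039,.045),C(407,500)),((.06,.092,.07),C(113,190)),((.06,-.039,.07),C(360,150))]
def T(p,X):
    c,s=np.cos(p[2]),np.sin(p[2]);X=np.atleast_2d(X);return np.c_[p[0]+c*X[:,0]-s*X[:,1],p[1]+s*X[:,0]+c*X[:,1],X[:,2]]
X=[a for a,_ in m];U=np.array([b for _,b in m])
r=least_squares(lambda p:(w2px("top",T(p,X))-U).ravel(),[.45,.3,.1]);p=r.x
print("cutter",p,"res",r.fun.round(2)); print("barline",T(p,(-.01,0,.045)))
for z in(.06,.08,.1,.12):
    g=px2w("top",*C(88,441),z);c,s=np.cos(p[2]),np.sin(p[2]);d=g-np.r_[p[:2],0]
    print("grip",z,g.round(4),"cut frame",(c*d[0]+s*d[1]).round(4),(-s*d[0]+c*d[1]).round(4),"scene px",w2px("scene",g))
pc=[px2w("top",*P(*q),.004) for q in((66,115),(408,55),(485,425),(135,485))]
print("pad",np.mean(pc,0),np.array(pc).round(3).tolist())
v=pc[0]-pc[3]+pc[1]-pc[2];print("yaw pad",np.arctan2(v[1],v[0]))
tip=px2w("top",*P(324,127),.01);hb=px2w("top",*P(393,390),.032);hf=px2w("top",*P(370,284),.032);bl=px2w("top",*P(365,400),.01)
print("tip",tip,"hb",hb,"hf",hf,"rearleft",bl)
for a,b in((hb,hf),((hb+hf)/2,tip)):print("yaw",np.arctan2(b[1]-a[1],b[0]-a[0]),np.hypot(*(b-a)[:2]))
print("handle mid",(hb+hf)/2)
print("thin tip",px2w("top",*P(175,158),.007),"thin hb",px2w("top",*P(222,372),.026))
print("bottle",px2w("top",255,222,.075))
o=get_obs();w,x,y,z=o["tool_rot"];print(Ro.from_quat([x,y,z,w]).as_matrix().round(3),o["q"])
b=cv2.imread("pics/scene0.png");cv2.imwrite("pics/sc.png",cv2.resize(b[185:265,180:280],None,fx=7,fy=7,interpolation=cv2.INTER_CUBIC))
E
```

```text
cutter [0.54593795 0.27861091 0.13366581] res [ 0.01 -1.32  1.02  0.76 -2.23 -0.47  1.24  1.02]
barline [[0.53602715 0.27727822 0.045     ]]
grip 0.06 [0.4687 0.3808 0.06  ] cut frame -0.0629 0.1116 scene px [[202.03799367 247.34010785]]
grip 0.08 [0.4667 0.3739 0.08  ] cut frame -0.0658 0.105 scene px [[203.16084755 242.60874579]]
grip 0.1 [0.4647 0.3671 0.1   ] cut frame -0.0687 0.0985 scene px [[204.30567936 237.79622338]]
grip 0.12 [0.4627 0.3602 0.12  ] cut frame -0.0716 0.0919 scene px [[205.47302744 232.90082221]]
pad [ 0.46469802 -0.31019385  0.004     ] [[0.534, -0.217, 0.004], [0.563, -0.373, 0.004], [0.395, -0.404, 0.004], [0.367, -0.247, 0.004]]
yaw pad 0.18116093493882857
tip [ 0.52857755 -0.33269024  0.01      ] hb [ 0.40906537 -0.35605473  0.032     ] hf [ 0.45568163 -0.34678904  0.032     ] rearleft [ 0.40559705 -0.34905785  0.01      ]
yaw 0.1962079929425065 0.047528193765000795
yaw 0.19230143474597897 0.0980106861713797
handle mid [ 0.4323735  -0.35142188  0.032     ]
thin tip [ 0.51413966 -0.26567019  0.007     ] thin hb [ 0.41656479 -0.28208581  0.026     ]
bottle [0.41442193 0.12663926 0.075     ]
[[-0.901  0.433 -0.001]
 [ 0.433  0.901 -0.002]
 [-0.    -0.002 -1.   ]] [-1.23108468  0.47769785  0.02234183  1.55633842 -0.01150402  1.10931853
 -0.08310958]
```

View pics/sc.png

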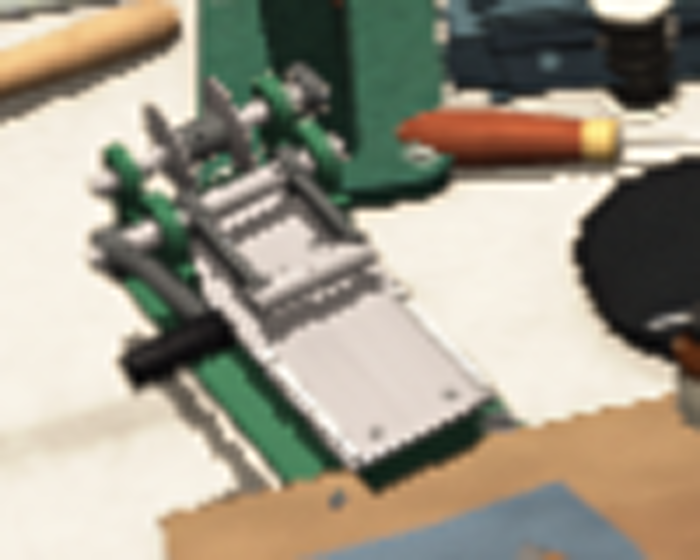

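Scene crop: the grip's centre is at (178,350), the bar runs from (258,293) to (372,248), and the table's front corners are at (357,465) and (490,403). Next is a joint fit over both cameras, including the rocker angle.

```bash
python3 - <<'E'
from h import *
from scipy.optimize import least_squares
C=lambda u,v:(155+(u+.5)/6-.5,130+(v+.5)/6-.5)
S=lambda u,v:(180+(u+.5)/7-.5,185+(v+.5)/7-.5)
def pts(p):
    th,zt,h0=p[3:6];c,s=np.cos(th),np.sin(th)
    rot=lambda dx,dz:(.06+dx*c+dz*s,.07-dx*s+dz*c)
    b=rot(-.07,-.017);g=rot(-.13,h0)
    top=[(-.112,.039,zt),(-.112,-.039,zt),(.06,.092,.07),(b[0],.032,b[1]+.007),(b[0],-.032,b[1]+.007),(g[0],.118,g[1]+.005),(g[0],.066,g[1]+.005)]
    sc=[(-.112,.039,zt),(-.112,-.039,zt),(b[0],.032,b[1]+.003),(b[0],-.032,b[1]+.003),(g[0],.092,g[1]+.002)]
    return np.array(top),np.array(sc),g
def T(p,X):
    c,s=np.cos(p[2]),np.sin(p[2]);X=np.atleast_2d(X);return np.c_[p[0]+c*X[:,0]-s*X[:,1],p[1]+s*X[:,0]+c*X[:,1],X[:,2]]
Ut=np.array([C(*q) for q in((255,532),(403,502),(113,190),(233,322),(356,308),(36,448),(142,432))])
Us=np.array([S(*q) for q in((357,465),(490,403),(258,290),(374,250),(178,350))])
def f(p):
    a,b,_=pts(p);k=np.r_[p[6:8],0];k2=np.r_[p[8:10],0]
    return np.r_[(w2px("top",T(p,a)+k)-Ut).ravel(),(w2px("scene",T(p,b)+k2)-Us).ravel(),(p[4]-.045)/.002,p[6:]/.0015]
r=least_squares(f,[.546,.279,.13,.3,.045,.03,0,0,0,0]);p=r.x
print(p.round(4),r.fun.round(1))
_,_,g=pts(p);print("grip",T(p,(g[0],.092,g[1])),"bar",T(p,(-.01,0,p[4])))
E
```

```text
[ 5.436e-01  2.808e-01  1.301e-01  2.003e-01  4.500e-02  1.000e-02
 -5.000e-04 -9.000e-04  5.000e-04  9.000e-04] [-0.6 -0.4  1.1  1.5 -2.7  0.4 -0.4 -0.2  1.1 -0.4 -0.4 -1.   0.6 -0.5
 -1.5  0.4  1.4 -0.5  0.6  0.8  1.6 -1.  -0.6  0.7 -0.  -0.4 -0.6  0.4
  0.6]
grip [[0.46677777 0.3635544  0.10567172]] bar [[0.53365902 0.27952352 0.04499943]]
```

Cutter pose: about (0.5436, 0.2808), yaw 0.130, bar roughly 14 mm open. Now a helper for the shifts, then over to the gauge.

```bash
cat >> h.py <<'E'
def rel(x,y,z,ty):
    """tool-axis shift/turn from present pose to world x,y,z, tool down, tool y at world angle ty"""
    o=get_obs();w,a,b,c=o["tool_rot"];R=Ro.from_quat([a,b,c,w]).as_matrix()
    Y=np.array([np.cos(ty),np.sin(ty),0]);Z=np.array([0,0,-1.]);G=np.c_[np.cross(Y,Z),Y,Z]
    return (R.T@(np.array([x,y,z])-o["eef_pos"])).round(4),Ro.from_matrix(R.T@G).as_rotvec().round(4)
CUT=(.5436,.2808,.130)
def cw(x,y):
    c,s=np.cos(CUT[2]),np.sin(CUT[2]);return CUT[0]+c*x-s*y,CUT[1]+s*x+c*y
E
python3 - <<'E'
from h import *
print(rel(.47,.05,.25,-1.377+1.2)); print(rel(.4325,-.3515,.12,-1.377))
E
```

```text
(array([-0.402 , -0.4259, -0.0188]), array([-1.3e-03,  1.2e-03,  1.3e+00]))
(array([-0.542 , -0.8039,  0.1118]), array([-5.0e-04,  2.1e-03,  2.5e+00]))
```

```bash
python3 -m jog '[{"x":-0.402,"y":-0.426,"z":-0.019,"az":1.3},{"x":-0.402,"y":-0.426,"z":-0.019,"az":1.3},{"x":-0.402,"y":-0.426,"z":-0.019,"az":1.3},{"x":-0.402,"y":-0.426,"z":-0.019,"az":1.3},{"x":-0.402,"y":-0.426,"z":-0.019,"az":1.3},{"x":-0.402,"y":-0.426,"z":-0.019,"az":1.3},{"x":-0.402,"y":-0.426,"z":-0.019,"az":1.3},{"x":-0.402,"y":-0.426,"z":-0.019,"az":1.3},{"x":-0.402,"y":-0.426,"z":-0.019,"az":1.3},{"x":-0.402,"y":-0.426,"z":-0.019,"az":1.3},{"x":-0.402,"y":-0.426,"z":-0.019,"az":1.3},{"x":-0.402,"y":-0.426,"z":-0.019,"az":1.3}]' 0.5 40; python3 -c "
from h import *
print(rel(.4325,-.3515,.12,-1.377),get_obs()['q'])"
```

```text
(array([-0.542 , -0.8039,  0.1118]), array([-5.0e-04,  2.1e-03,  2.5e+00])) [-1.23108468  0.47769785  0.02234183  1.55633842 -0.01150402  1.10931853
 -0.08310958]validation failed for argument at $[0]...
```

```bash
python3 -m jog '[{"x":-0.402,"y":-0.426,"z":-0.019,"ax":0,"ay":0,"az":1.3},{"x":-0.402,"y":-0.426,"z":-0.019,"ax":0,"ay":0,"az":1.3},{"x":-0.402,"y":-0.426,"z":-0.019,"ax":0,"ay":0,"az":1.3},{"x":-0.402,"y":-0.426,"z":-0.019,"ax":0,"ay":0,"az":1.3},{"x":-0.402,"y":-0.426,"z":-0.019,"ax":0,"ay":0,"az":1.3},{"x":-0.402,"y":-0.426,"z":-0.019,"ax":0,"ay":0,"az":1.3},{"x":-0.402,"y":-0.426,"z":-0.019,"ax":0,"ay":0,"az":1.3},{"x":-0.402,"y":-0.426,"z":-0.019,"ax":0,"ay":0,"az":1.3},{"x":-0.402,"y":-0.426,"z":-0.019,"ax":0,"ay":0,"az":1.3},{"x":-0.402,"y":-0.426,"z":-0.019,"ax":0,"ay":0,"az":1.3},{"x":-0.402,"y":-0.426,"z":-0.019,"ax":0,"ay":0,"az":1.3},{"x":-0.402,"y":-0.426,"z":-0.019,"ax":0,"ay":0,"az":1.3}]' 0.5 40; python3 -c "
from h import *
print(rel(.4325,-.3515,.12,-1.377),get_obs()['q'])"
```

```text
t: 1.3
eef_pos: [0.4703, 0.0469, 0.2505]
tool_rot: [0.0, 0.768, 0.641, 0.0]
contact_force: [0.7, 0.0, -0.0]
gripper_width: 0.497
grasp_force: 0.0
(array([-0.3988,  0.034 ,  0.1305]), array([ 3.0000e-04, -1.0000e-04,  1.1972e+00])) [-0.72745918  0.11707644  0.54560655  2.02822782 -0.07125502  1.01407794
 -0.32701768]
```

```bash
python3 -m jog '[{"x":-0.399,"y":0.034,"z":0.1305,"ax":0,"ay":0,"az":1.197},{"x":-0.399,"y":0.034,"z":0.1305,"ax":0,"ay":0,"az":1.197},{"x":-0.399,"y":0.034,"z":0.1305,"ax":0,"ay":0,"az":1.197},{"x":-0.399,"y":0.034,"z":0.1305,"ax":0,"ay":0,"az":1.197},{"x":-0.399,"y":0.034,"z":0.1305,"ax":0,"ay":0,"az":1.197},{"x":-0.399,"y":0.034,"z":0.1305,"ax":0,"ay":0,"az":1.197},{"x":-0.399,"y":0.034,"z":0.1305,"ax":0,"ay":0,"az":1.197},{"x":-0.399,"y":0.034,"z":0.1305,"ax":0,"ay":0,"az":1.197},{"x":-0.399,"y":0.034,"z":0.1305,"ax":0,"ay":0,"az":1.197},{"x":-0.399,"y":0.034,"z":0.1305,"ax":0,"ay":0,"az":1.197}]'; python3 - <<'E'
from h import *
print(rel(.4325,-.3515,.0125,-1.377),get_obs()['q'])
a=cv2.cvtColor(read_camera("top"),cv2.COLOR_RGB2BGR)[130:270,340:500]
cv2.imwrite("pics/p2.png",cv2.resize(a,None,fx=4,fy=4))
E
```

```text
t: 2.3
eef_pos: [0.4312, -0.3517, 0.1188]
tool_rot: [0.001, 0.995, 0.096, -0.001]
contact_force: [-0.2, 0.8, -0.1]
gripper_width: 0.497
grasp_force: 0.0
(array([ 0.0016, -0.    ,  0.1063]), array([ 0.0012,  0.0029, -0.0023])) [-0.02058966  0.53755429  0.78704722  1.97958003 -0.50834848  0.83220572
 -0.329331  ]
```

View pics/p2.png

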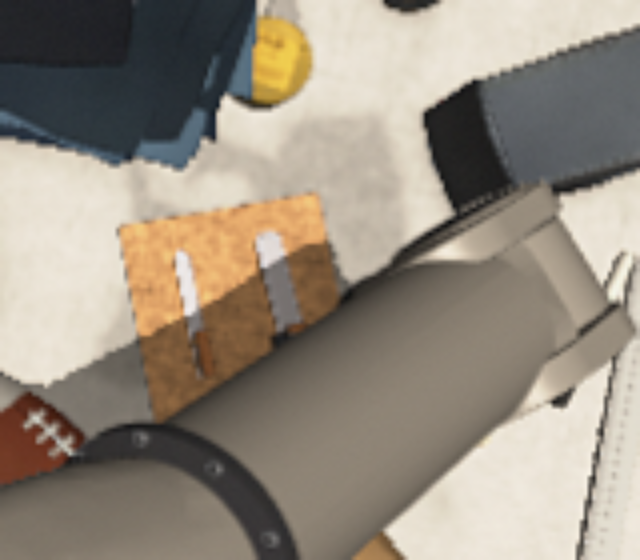

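The forearm hides the handle, but the gauge hasn't moved. Going down.

```bash
python3 -m jog '[{"x":0.0016,"y":0,"z":0.04,"ax":0.001,"ay":0.003,"az":-0.002},{"x":0.0016,"y":0,"z":0.075,"ax":0.001,"ay":0.003,"az":-0.002},{"x":0.0016,"y":0,"z":0.095,"ax":0.001,"ay":0.003,"az":-0.002},{"x":0.0016,"y":0,"z":0.106,"ax":0.001,"ay":0.003,"az":-0.002},{"x":0.0016,"y":0,"z":0.106,"ax":0.001,"ay":0.003,"az":-0.002},{"x":0.0016,"y":0,"z":0.106,"ax":0.001,"ay":0.003,"az":-0.002}]'
python3 -m jog '[{"x":0,"y":0,"z":0,"ax":0,"ay":0,"az":0},{"x":0,"y":0,"z":0,"ax":0,"ay":0,"az":0},{"x":0,"y":0,"z":0,"ax":0,"ay":0,"az":0},{"x":0,"y":0,"z":0,"ax":0,"ay":0,"az":0},{"x":0,"y":0,"z":0,"ax":0,"ay":0,"az":0},{"x":0,"y":0,"z":0,"ax":0,"ay":0,"az":0}]' 0 40
```

```text
t: 2.95
eef_pos: [0.4357, -0.3479, 0.0147]
tool_rot: [-0.0, 0.995, 0.1, 0.002]
contact_force: [0.2, -0.3, 0.8]
gripper_width: 0.501
grasp_force: 0.0
t: 3.55
eef_pos: [0.4358, -0.3488, 0.0151]
tool_rot: [0.0, 0.995, 0.099, 0.002]
contact_force: [0.3, 1.4, 6.8]
gripper_width: 0.154
grasp_force: 40.3
```

Gripped: the opening reads 13 mm, right for the handle. Lifting, then moving toward the cutter.

```bash
python3 -m jog '[{"x":0,"y":0,"z":-0.03,"ax":0,"ay":0,"az":0},{"x":0,"y":0,"z":-0.08,"ax":0,"ay":0,"az":0},{"x":0,"y":0,"z":-0.13,"ax":0,"ay":0,"az":0},{"x":0,"y":0,"z":-0.18,"ax":0,"ay":0,"az":0},{"x":0,"y":0,"z":-0.18,"ax":0,"ay":0,"az":0}]'
python3 - <<'E'
from h import *
print(rel(.45,.05,.19,-1.42)); print(rel(*cw(-.14,0),.10,.130-np.pi/2),cw(-.14,0),get_obs()['q'])
E
```

```text
t: 4.05
eef_pos: [0.4369, -0.3513, 0.2002]
tool_rot: [0.002, 0.995, 0.099, 0.006]
contact_force: [0.0, -0.4, -0.8]
gripper_width: 0.15
grasp_force: 39.3
(array([ 0.0917, -0.3909,  0.009 ]), array([ 0.0055, -0.0116,  0.0471]))
(array([ 0.0881, -0.6089,  0.0977]), array([ 0.0054, -0.0117,  0.0679])) (np.float64(0.4047813348799296), np.float64(0.2626512200332427)) [-0.10868748  0.4300474   0.88652419  1.91597684 -0.40897562  0.97189415
 -0.40651393]
```

```bash
python3 -m jog '[{"x":0.092,"y":-0.39,"z":0.009,"ax":0.005,"ay":-0.012,"az":0.05},{"x":0.092,"y":-0.39,"z":0.009,"ax":0.005,"ay":-0.012,"az":0.05},{"x":0.092,"y":-0.39,"z":0.009,"ax":0.005,"ay":-0.012,"az":0.05},{"x":0.092,"y":-0.39,"z":0.009,"ax":0.005,"ay":-0.012,"az":0.05},{"x":0.092,"y":-0.39,"z":0.009,"ax":0.005,"ay":-0.012,"az":0.05},{"x":0.092,"y":-0.39,"z":0.009,"ax":0.005,"ay":-0.012,"az":0.05},{"x":0.092,"y":-0.39,"z":0.009,"ax":0.005,"ay":-0.012,"az":0.05},{"x":0.092,"y":-0.39,"z":0.009,"ax":0.005,"ay":-0.012,"az":0.05},{"x":0.088,"y":-0.609,"z":0.009,"ax":0.005,"ay":-0.012,"az":0.068},{"x":0.088,"y":-0.609,"z":0.009,"ax":0.005,"ay":-0.012,"az":0.068},{"x":0.088,"y":-0.609,"z":0.009,"ax":0.005,"ay":-0.012,"az":0.068},{"x":0.088,"y":-0.609,"z":0.009,"ax":0.005,"ay":-0.012,"az":0.068}]'
python3 - <<'E'
from h import *
print(rel(*cw(-.14,0),.10,.130-np.pi/2),get_obs()['q'])
E
```

```text
t: 5.25
eef_pos: [0.4033, 0.2485, 0.1855]
tool_rot: [-0.003, 0.998, 0.065, -0.005]
contact_force: [1.5, 0.4, -2.3]
gripper_width: 0.155
grasp_force: 39.3
(array([ 0.0042, -0.0133,  0.0856]), array([-0.0064,  0.0099,  0.001 ])) [-1.41650586  0.27481839  0.88146704  2.10741784 -0.28729546  0.88390394
 -1.80703546]
```

```bash
python3 -m jog '[{"x":0.004,"y":-0.0133,"z":0.03,"ax":-0.006,"ay":0.01,"az":0.001},{"x":0.004,"y":-0.0133,"z":0.07,"ax":-0.006,"ay":0.01,"az":0.001},{"x":0.004,"y":-0.0133,"z":0.11,"ax":-0.006,"ay":0.01,"az":0.001},{"x":0.004,"y":-0.0133,"z":0.11,"ax":-0.006,"ay":0.01,"az":0.001},{"x":0.004,"y":-0.0133,"z":0.11,"ax":-0.006,"ay":0.01,"az":0.001},{"x":0.004,"y":-0.0133,"z":0.11,"ax":-0.006,"ay":0.01,"az":0.001}]'
python3 - <<'E'
from h import *
print(rel(*cw(-.125,0),.07,.130-np.pi/2))
a=cv2.cvtColor(read_camera("top"),cv2.COLOR_RGB2BGR)[130:245,135:270]
b=cv2.cvtColor(read_camera("scene"),cv2.COLOR_RGB2BGR)[165:280,170:305]
cv2.imwrite("pics/p3.png",np.vstack([cv2.resize(i,None,fx=2.6*1,fy=2.6,interpolation=2) for i in(a,b)]) if 0 else np.hstack([cv2.resize(i,None,fx=2.96,fy=2.96,interpolation=2) for i in(a,b)]))
E
```

```text
t: 5.85
eef_pos: [0.4071, 0.2613, 0.0775]
tool_rot: [-0.001, 0.998, 0.064, 0.001]
contact_force: [-0.2, -0.3, -1.3]
gripper_width: 0.151
grasp_force: 39.4
(array([ 0.0128, -0.0016,  0.0075]), array([-0.0015, -0.003 , -0.0011]))
```

View pics/p3.png

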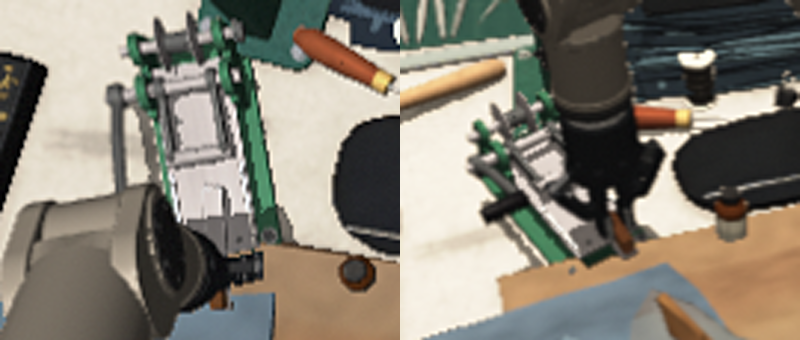

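The blade tip appears at about (215,185) in the left half, ahead of the bar and over the table. I'll move forward and down to just above the table.

```bash
python3 - <<'E'
from h import *
g=px2w("top",135+215/2.96,130+185/2.96,.073);c,s=np.cos(.13),np.sin(.13);d=g-np.r_[CUT[:2],0];print("tip in cutter",c*d[0]+s*d[1],-s*d[0]+c*d[1])
E
python3 -m jog '[{"x":0.013,"y":-0.0016,"z":0.006,"ax":-0.001,"ay":-0.003,"az":-0.001},{"x":0.013,"y":-0.0016,"z":0.013,"ax":-0.001,"ay":-0.003,"az":-0.001},{"x":0.013,"y":-0.0016,"z":0.015,"ax":-0.001,"ay":-0.003,"az":-0.001},{"x":0.013,"y":-0.0016,"z":0.015,"ax":-0.001,"ay":-0.003,"az":-0.001},{"x":0.013,"y":-0.0016,"z":0.015,"ax":-0.001,"ay":-0.003,"az":-0.001}]'
python3 -m jog '[{"x":0,"y":0,"z":0.001,"ax":0,"ay":0,"az":0},{"x":0,"y":0,"z":0.002,"ax":0,"ay":0,"az":0},{"x":0,"y":0,"z":0.002,"ax":0,"ay":0,"az":0}]'
```

```text
tip in cutter -0.04533611123920066 -0.007910663399853293
t: 6.45
eef_pos: [0.4182, 0.2641, 0.0608]
tool_rot: [0.001, 0.998, 0.065, -0.001]
contact_force: [-0.4, -0.8, -0.9]
gripper_width: 0.155
grasp_force: 39.4
t: 6.75
eef_pos: [0.4184, 0.2641, 0.0586]
tool_rot: [0.001, 0.998, 0.065, -0.001]
contact_force: [-0.4, 0.5, -0.7]
gripper_width: 0.154
grasp_force: 39.4
```

```bash
python3 -m jog '[{"x":0,"y":0,"z":0.001,"ax":0,"ay":0,"az":0},{"x":0,"y":0,"z":0.002,"ax":0,"ay":0,"az":0},{"x":0,"y":0,"z":0.002,"ax":0,"ay":0,"az":0}]'
python3 -m jog '[{"x":0,"y":0,"z":0.001,"ax":0,"ay":0,"az":0},{"x":0,"y":0,"z":0.0015,"ax":0,"ay":0,"az":0},{"x":0,"y":0,"z":0.0015,"ax":0,"ay":0,"az":0}]'
```

```text
t: 7.05
eef_pos: [0.4185, 0.2642, 0.0569]
tool_rot: [0.001, 0.998, 0.065, -0.001]
contact_force: [-1.4, -0.7, 4.4]
gripper_width: 0.151
grasp_force: 40.0
t: 7.35
eef_pos: [0.4185, 0.2642, 0.0567]
tool_rot: [-0.0, 0.998, 0.065, -0.002]
contact_force: [-8.3, -4.6, 25.0]
gripper_width: 0.15
grasp_force: 43.0
```

Contact at TCP z 0.0569, so the table is at about 46 mm. I'll lift about 1.5 mm and slide in.

```bash
python3 -m jog '[{"x":0,"y":0,"z":-0.0035,"ax":0,"ay":0,"az":0},{"x":0.01,"y":0,"z":-0.0035,"ax":0,"ay":0,"az":0},{"x":0.02,"y":0,"z":-0.0035,"ax":0,"ay":0,"az":0},{"x":0.03,"y":0,"z":-0.0035,"ax":0,"ay":0,"az":0},{"x":0.03,"y":0,"z":-0.0035,"ax":0,"ay":0,"az":0}]'
python3 -m jog '[{"x":0.01,"y":0,"z":0,"ax":0,"ay":0,"az":0},{"x":0.02,"y":0,"z":0,"ax":0,"ay":0,"az":0},{"x":0.026,"y":0,"z":0,"ax":0,"ay":0,"az":0},{"x":0.026,"y":0,"z":0,"ax":0,"ay":0,"az":0},{"x":0.026,"y":0,"z":0,"ax":0,"ay":0,"az":0}]'
```

```text
t: 7.85
eef_pos: [0.4505, 0.2682, 0.0586]
tool_rot: [0.001, 0.998, 0.065, -0.0]
contact_force: [-0.2, 0.4, -0.6]
gripper_width: 0.15
grasp_force: 39.5
t: 8.35
eef_pos: [0.474, 0.2714, 0.0585]
tool_rot: [0.001, 0.998, 0.065, -0.001]
contact_force: [-0.6, -0.4, -1.3]
gripper_width: 0.153
grasp_force: 39.5
```

```bash
python3 -m jog '[{"x":0,"y":0,"z":0.0015,"ax":0,"ay":0,"az":0},{"x":0,"y":0,"z":0.002,"ax":0,"ay":0,"az":0},{"x":0,"y":0,"z":0.002,"ax":0,"ay":0,"az":0}]'
python3 -m jog '[{"x":0,"y":0,"z":0,"ax":0,"ay":0,"az":0},{"x":0,"y":0,"z":0,"ax":0,"ay":0,"az":0},{"x":0,"y":0,"z":0,"ax":0,"ay":0,"az":0},{"x":0,"y":0,"z":0,"ax":0,"ay":0,"az":0},{"x":0,"y":0,"z":-0.02,"ax":0,"ay":0,"az":0},{"x":0,"y":0,"z":-0.05,"ax":0,"ay":0,"az":0},{"x":0,"y":0,"z":-0.1,"ax":0,"ay":0,"az":0},{"x":0,"y":0,"z":-0.1,"ax":0,"ay":0,"az":0}]' 0.45
python3 - <<'E'
from h import *
print(rel(.467,.3636,.16,.130-np.pi/2))
E
```

```text
t: 8.65
eef_pos: [0.4736, 0.2714, 0.0568]
tool_rot: [0.001, 0.998, 0.065, -0.001]
contact_force: [-2.2, -1.1, 4.1]
gripper_width: 0.153
grasp_force: 40.2
t: 9.45
eef_pos: [0.4778, 0.2728, 0.1618]
tool_rot: [-0.002, 0.998, 0.065, 0.003]
contact_force: [0.9, -0.1, -1.1]
gripper_width: 0.452
grasp_force: 0.0
(array([ 0.001 , -0.0914,  0.0021]), array([-0.0034, -0.0057, -0.0001]))
```

```bash
python3 -m jog '[{"x":0.001,"y":-0.0914,"z":0,"ax":-0.003,"ay":-0.006,"az":0},{"x":0.001,"y":-0.0914,"z":0,"ax":-0.003,"ay":-0.006,"az":0},{"x":0.001,"y":-0.0914,"z":0.01,"ax":-0.003,"ay":-0.006,"az":0},{"x":0.001,"y":-0.0914,"z":0.02,"ax":-0.003,"ay":-0.006,"az":0},{"x":0.001,"y":-0.0914,"z":0.03,"ax":-0.003,"ay":-0.006,"az":0},{"x":0.001,"y":-0.0914,"z":0.03,"ax":-0.003,"ay":-0.006,"az":0}]' 0 40
python3 - <<'E'
from h import *
a=cv2.cvtColor(read_camera("top"),cv2.COLOR_RGB2BGR)[130:245,135:270]
b=cv2.cvtColor(read_camera("scene"),cv2.COLOR_RGB2BGR)[165:280,170:305]
cv2.imwrite("pics/p4.png",np.hstack([cv2.resize(i,None,fx=2.96,fy=2.96,interpolation=2) for i in(a,b)]))
E
```

```text
t: 10.05
eef_pos: [0.4627, 0.36, 0.1248]
tool_rot: [0.004, 0.998, 0.064, -0.005]
contact_force: [0.2, 0.0, -0.4]
gripper_width: -0.001
grasp_force: 0.0
```

View pics/p4.png

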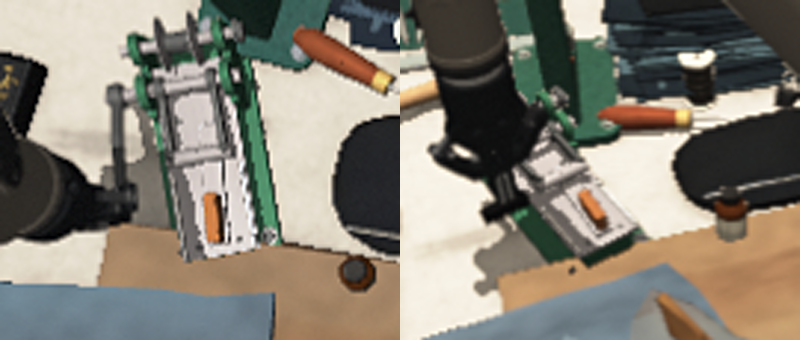

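The gauge lies flat and straight under the bar with its handle at (212,217), and the fingers are over the grip. I'll correct sideways and press down.

```bash
python3 -c "
from h import *
print(rel(.467,.3636,.12,.130-np.pi/2))"
python3 -m jog '[{"x":0.004,"y":-0.003,"z":0.002,"ax":0.008,"ay":0.01,"az":0},{"x":0.004,"y":-0.003,"z":0.004,"ax":0.008,"ay":0.01,"az":0},{"x":0.004,"y":-0.003,"z":0.004,"ax":0.008,"ay":0.01,"az":0}]'
python3 -m jog '[{"x":0,"y":0,"z":0.001,"ax":0,"ay":0,"az":0},{"x":0,"y":0,"z":0.002,"ax":0,"ay":0,"az":0},{"x":0,"y":0,"z":0.003,"ax":0,"ay":0,"az":0},{"x":0,"y":0,"z":0.003,"ax":0,"ay":0,"az":0}]'
```

```text
(array([ 0.0038, -0.0023,  0.0062]), array([ 0.005 ,  0.0088, -0.0014]))
t: 10.45
eef_pos: [0.4672, 0.3659, 0.1226]
tool_rot: [-0.002, 0.998, 0.065, 0.001]
contact_force: [0.6, -0.0, -1.0]
gripper_width: 0.001
grasp_force: 0.0
t: 10.85
eef_pos: [0.4662, 0.3657, 0.1192]
tool_rot: [-0.002, 0.998, 0.065, 0.0]
contact_force: [-1.3, -1.5, 1.7]
gripper_width: -0.002
grasp_force: 1.2
```

```bash
J='python3 -m jog'; 
python3 -m jog '[{"x":0,"y":0,"z":0.001,"ax":0,"ay":0,"az":0},{"x":0,"y":0,"z":0.002,"ax":0,"ay":0,"az":0},{"x":0,"y":0,"z":0.003,"ax":0,"ay":0,"az":0},{"x":0,"y":0,"z":0.003,"ax":0,"ay":0,"az":0}]'
python3 -m jog '[{"x":0,"y":0,"z":0.001,"ax":0,"ay":0,"az":0},{"x":0,"y":0,"z":0.002,"ax":0,"ay":0,"az":0},{"x":0,"y":0,"z":0.002,"ax":0,"ay":0,"az":0}]'
```

```text
t: 11.25
eef_pos: [0.4669, 0.3659, 0.1163]
tool_rot: [-0.002, 0.998, 0.065, 0.001]
contact_force: [-1.3, 0.0, 1.3]
gripper_width: -0.004
grasp_force: 0.7
t: 11.55
eef_pos: [0.4669, 0.3659, 0.1143]
tool_rot: [-0.002, 0.998, 0.065, 0.001]
contact_force: [-2.1, -0.2, 2.3]
gripper_width: -0.0
grasp_force: 0.8
```

Moving at about 2 N. I'll carry on in small steps.

```bash

python3 -m jog '[{"x":0,"y":0,"z":0.001,"ax":0,"ay":0,"az":0},{"x":0,"y":0,"z":0.0015,"ax":0,"ay":0,"az":0},{"x":0,"y":0,"z":0.0015,"ax":0,"ay":0,"az":0}]' | grep -E 'pos|contact'
python3 -m jog '[{"x":0,"y":0,"z":0.001,"ax":0,"ay":0,"az":0},{"x":0,"y":0,"z":0.001,"ax":0,"ay":0,"az":0}]' | grep -E 'pos|contact'
```

```text
eef_pos: [0.4669, 0.3659, 0.1128]
contact_force: [-0.8, -0.2, 1.3]
eef_pos: [0.467, 0.3659, 0.1119]
contact_force: [-2.3, -0.2, 2.6]
```

```bash

python3 -m jog '[{"x":0,"y":0,"z":0.001,"ax":0,"ay":0,"az":0},{"x":0,"y":0,"z":0.001,"ax":0,"ay":0,"az":0}]' | grep -E 'pos|contact'
```

```text
eef_pos: [0.4669, 0.3659, 0.1109]
contact_force: [-2.0, -0.9, 2.8]
```

```bash

python3 -m jog '[{"x":0,"y":0,"z":0.001,"ax":0,"ay":0,"az":0},{"x":0,"y":0,"z":0.001,"ax":0,"ay":0,"az":0}]' | grep -E 'pos|contact'
```

```text
eef_pos: [0.4669, 0.3659, 0.1098]
contact_force: [-2.1, -0.0, 2.8]
```

```bash

python3 -m jog '[{"x":0,"y":0,"z":0.001,"ax":0,"ay":0,"az":0},{"x":0,"y":0,"z":0.001,"ax":0,"ay":0,"az":0}]' | grep -E 'pos|contact'
```

```text
eef_pos: [0.4669, 0.3659, 0.1088]
contact_force: [-1.7, -0.4, 2.5]
```

```bash

python3 -m jog '[{"x":0,"y":0,"z":0.0007,"ax":0,"ay":0,"az":0},{"x":0,"y":0,"z":0.0007,"ax":0,"ay":0,"az":0}]' | grep -E 'pos|contact'
```

```text
eef_pos: [0.4669, 0.3659, 0.1082]
contact_force: [-2.7, -0.2, 1.8]
```

```bash

python3 -m jog '[{"x":0,"y":0,"z":0.0005,"ax":0,"ay":0,"az":0},{"x":0,"y":0,"z":0.0005,"ax":0,"ay":0,"az":0}]' | grep -E 'pos|contact'
```

```text
eef_pos: [0.4669, 0.3659, 0.1077]
contact_force: [-2.5, -0.9, 2.3]
```

```bash

python3 -m jog '[{"x":0,"y":0,"z":0.0006,"ax":0,"ay":0,"az":0},{"x":0,"y":0,"z":0.0006,"ax":0,"ay":0,"az":0}]' | grep -E 'pos|contact'
```

```text
eef_pos: [0.4669, 0.3659, 0.1071]
contact_force: [-2.1, 0.4, 3.6]
```

```bash

python3 -m jog '[{"x":0,"y":0,"z":0.0005,"ax":0,"ay":0,"az":0},{"x":0,"y":0,"z":0.0005,"ax":0,"ay":0,"az":0}]' | grep -E 'pos|contact'
```

```text
eef_pos: [0.4668, 0.3659, 0.1069]
contact_force: [-3.1, -0.3, 5.8]
```

```bash

python3 -m jog '[{"x":0,"y":0,"z":0.0005,"ax":0,"ay":0,"az":0},{"x":0,"y":0,"z":0.0005,"ax":0,"ay":0,"az":0}]' | grep -E 'pos|contact'
```

```text
eef_pos: [0.4669, 0.3659, 0.1067]
contact_force: [-3.2, -0.9, 9.3]
```

The bar grips: the force climbed 3.6, 5.8, 9.3 N while the grip hardly moved. Lifting off and going back to the handle.

```bash
python3 -m jog '[{"x":0,"y":0,"z":-0.003,"ax":0,"ay":0,"az":0},{"x":0,"y":0,"z":-0.03,"ax":0,"ay":0,"az":0},{"x":0,"y":0,"z":-0.055,"ax":0,"ay":0,"az":0},{"x":0,"y":0,"z":-0.055,"ax":0,"ay":0,"az":0}]' 
python3 - <<'E'
from h import *
a=cv2.cvtColor(read_camera("top"),cv2.COLOR_RGB2BGR)[170:230,190:230]
b=cv2.cvtColor(read_camera("scene"),cv2.COLOR_RGB2BGR)[205:265,210:250]
cv2.imwrite("pics/p5.png",np.hstack([cv2.resize(i,None,fx=9,fy=9,interpolation=2) for i in(a,b)]))
x,y=.4737,.2714
print(rel(x,y,.16,.130-np.pi/2))
E
```

```text
t: 14.05
eef_pos: [0.4691, 0.3666, 0.1641]
tool_rot: [-0.004, 0.998, 0.065, 0.003]
contact_force: [0.8, 0.8, -0.4]
gripper_width: -0.001
grasp_force: 0.0
(array([-0.0057,  0.0946,  0.0008]), array([-0.0045, -0.0028,  0.0009]))
```

View pics/p5.png

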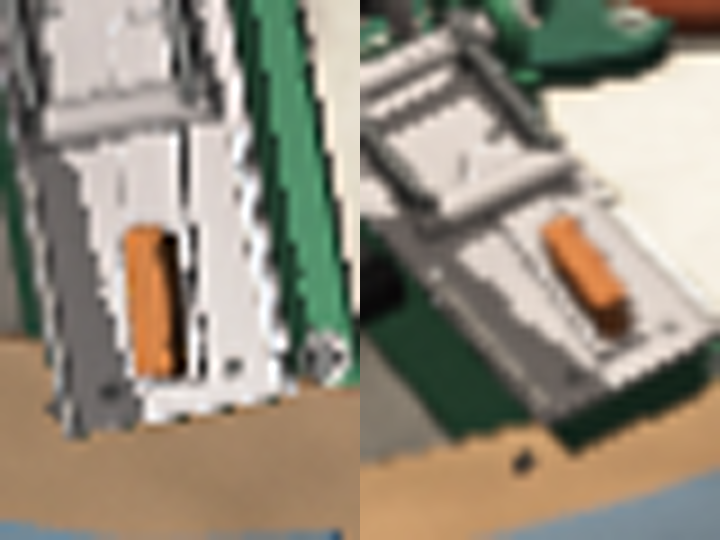

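The gauge lies flat, its blade passing under the closed bar, with the handle top from crop (148,228) to (158,378). It looks slightly skewed, so I'll measure that.

```bash
python3 - <<'E'
from h import *
P=lambda u,v:(190+(u+.5)/9-.5,170+(v+.5)/9-.5)
a,b=px2w("top",*P(147,230),.074),px2w("top",*P(157,376),.074);print("handle",(a+b)/2,np.arctan2(*(a-b)[1::-1]),np.hypot(*(a-b)[:2]))
a,b=px2w("top",*P(186,130),.049),px2w("top",*P(201,372),.049);print("blade R",a,b,np.arctan2(*(a-b)[1::-1]))
a,b=px2w("top",*P(212,130),.05),px2w("top",*P(280,385),.05);print("guide R",np.arctan2(*(a-b)[1::-1]))
a,b=px2w("top",*P(10,90),.05),px2w("top",*P(68,430),.05);print("guide L",np.arctan2(*(a-b)[1::-1]))
E
```

```text
handle [0.46805265 0.2690484  0.074     ] 0.10631598787636022 0.047763181635554916
blade R [0.52846061 0.26645929 0.049     ] [0.4478128 0.2584938 0.049    ] 0.09844948226540054
guide R 0.2911635108129752
guide L 0.2073084380343948
```

```bash
python3 - <<'E'
from h import *
P=lambda u,v:(190+(u+.5)/9-.5,170+(v+.5)/9-.5)
C=lambda u,v:(155+(u+.5)/6-.5,130+(v+.5)/6-.5)
S=lambda u,v:(180+(u+.5)/7-.5,185+(v+.5)/7-.5)
def ang(l,r,zl,n="top"):
    a,b=px2w(n,*l,zl),px2w(n,*r,zl);d=a-b;return round(np.arctan2(-d[0],d[1]),3),round(np.hypot(*d[:2]),4)
print("front",ang(C(255,532),C(407,500),.046)); print("grip",ang(C(34,448),C(143,432),.11))
print("bar",ang(C(222,332),C(358,312),.06)); print("bar now",ang(P(42,125),P(210,100),.06))
print("wheel axle",ang(C(130,103),C(365,60),.085)); print("hinge",ang(C(113,190),C(360,150),.07))
print("scene front",ang(S(357,465),S(490,403),.046,"scene"))
for n,u,v in(("L",(230,345),(257,530)),("R",(372,350),(400,490)),("baseR",(385,120),(448,490))):
    a,b=px2w("top",*C(*u),.05),px2w("top",*C(*v),.05);print(n,np.arctan2(*(a-b)[1::-1]))
E
```

```text
front (np.float64(0.22), np.float64(0.0758))
grip (np.float64(0.16), np.float64(0.0507))
bar (np.float64(0.162), np.float64(0.067))
bar now (np.float64(0.163), np.float64(0.0552))
wheel axle (np.float64(0.203), np.float64(0.1151))
hinge (np.float64(0.18), np.float64(0.1215))
scene front (np.float64(0.152), np.float64(0.0684))
L 0.18392742575016305
R 0.22917723446561514
baseR 0.1984762753597139
```

The cutter's yaw is nearer 0.18 and the gauge lies at about 0.12. That small skew is harmless. I'll regrasp at the release pose and pull along about 0.16.

```bash
python3 -m jog '[{"x":-0.0057,"y":0.0946,"z":0.001,"ax":-0.004,"ay":-0.003,"az":0.001},{"x":-0.0057,"y":0.0946,"z":0.001,"ax":-0.004,"ay":-0.003,"az":0.001},{"x":-0.0057,"y":0.0946,"z":0.001,"ax":-0.004,"ay":-0.003,"az":0.001},{"x":-0.0057,"y":0.0946,"z":0.001,"ax":-0.004,"ay":-0.003,"az":0.001},{"x":-0.0057,"y":0.0946,"z":0.001,"ax":-0.004,"ay":-0.003,"az":0.001}]' 0.45
python3 - <<'E'
from h import *
print(rel(.4737,.2714,.0575,.130-np.pi/2))
E
```

```text
t: 14.65
eef_pos: [0.473, 0.2723, 0.1591]
tool_rot: [0.0, 0.998, 0.066, -0.001]
contact_force: [-0.6, 0.2, 0.1]
gripper_width: 0.448
grasp_force: 0.0
(array([0.0007, 0.0009, 0.1016]), array([0.0003, 0.0019, 0.0012]))
```

```bash
python3 -m jog '[{"x":0.001,"y":0.001,"z":0.04,"ax":0,"ay":0.002,"az":0.001},{"x":0.001,"y":0.001,"z":0.08,"ax":0,"ay":0.002,"az":0.001},{"x":0.001,"y":0.001,"z":0.099,"ax":0,"ay":0.002,"az":0.001},{"x":0.001,"y":0.001,"z":0.099,"ax":0,"ay":0.002,"az":0.001},{"x":0.001,"y":0.001,"z":0.099,"ax":0,"ay":0.002,"az":0.001},{"x":0.001,"y":0.001,"z":0.099,"ax":0,"ay":0.002,"az":0.001}]'
python3 - <<'E'
from h import *
print(rel(.4737,.2714,.0575,.130-np.pi/2))
E
```

```text
t: 15.25
eef_pos: [0.4753, 0.2712, 0.0619]
tool_rot: [-0.0, 0.998, 0.065, 0.001]
contact_force: [0.2, 0.4, 1.1]
gripper_width: 0.451
grasp_force: 0.0
(array([-0.0016, -0.0004,  0.0044]), array([-0.0008, -0.0027, -0.0004]))
```

```bash
python3 -m jog '[{"x":-0.0016,"y":0,"z":0.0035,"ax":0,"ay":-0.002,"az":0},{"x":-0.0016,"y":0,"z":0.0035,"ax":0,"ay":-0.002,"az":0}]'
python3 -m jog '[{"x":0,"y":0,"z":0,"ax":0,"ay":0,"az":0},{"x":0,"y":0,"z":0,"ax":0,"ay":0,"az":0},{"x":0,"y":0,"z":0,"ax":0,"ay":0,"az":0},{"x":0,"y":0,"z":0,"ax":0,"ay":0,"az":0},{"x":0,"y":0,"z":0,"ax":0,"ay":0,"az":0}]' 0 40
```

```text
t: 15.45
eef_pos: [0.4729, 0.2705, 0.0577]
tool_rot: [-0.0, 0.998, 0.065, -0.0]
contact_force: [-0.0, 0.1, -0.2]
gripper_width: 0.453
grasp_force: 0.0
t: 15.95
eef_pos: [0.473, 0.2705, 0.0578]
tool_rot: [-0.0, 0.998, 0.065, -0.001]
contact_force: [-1.9, 0.6, 6.7]
gripper_width: 0.154
grasp_force: 39.7
```

```bash
python3 -m jog '[{"x":0,"y":0,"z":-0.0005,"ax":0,"ay":0,"az":0},{"x":0,"y":0,"z":-0.0005,"ax":0,"ay":0,"az":0}]' | grep contact
python3 -m jog '[{"x":-0.002,"y":0,"z":0,"ax":0,"ay":0,"az":0},{"x":-0.005,"y":0,"z":0,"ax":0,"ay":0,"az":0}]'
python3 -m jog '[{"x":-0.003,"y":0,"z":0,"ax":0,"ay":0,"az":0},{"x":-0.006,"y":0.0002,"z":0,"ax":0,"ay":0,"az":0}]'
```

```text
contact_force: [-0.3, 0.9, 0.3]
t: 16.35
eef_pos: [0.4699, 0.2697, 0.0579]
tool_rot: [0.0, 0.998, 0.064, 0.001]
contact_force: [5.0, 1.1, -4.6]
gripper_width: 0.15
grasp_force: 39.1
t: 16.55
eef_pos: [0.4628, 0.2682, 0.0579]
tool_rot: [0.0, 0.998, 0.064, 0.0]
contact_force: [4.2, 0.2, -2.9]
gripper_width: 0.152
grasp_force: 39.4
```

It drags at about 5 N. Drawing on.

```bash
python3 -m jog '[{"x":-0.004,"y":0,"z":0,"ax":0,"ay":0,"az":0},{"x":-0.008,"y":0.0003,"z":0,"ax":0,"ay":0,"az":0},{"x":-0.012,"y":0.0004,"z":0,"ax":0,"ay":0,"az":0},{"x":-0.015,"y":0.0005,"z":0,"ax":0,"ay":0,"az":0}]'|grep -E 'pos|cont'
python3 -m jog '[{"x":-0.004,"y":0,"z":0,"ax":0,"ay":0,"az":0},{"x":-0.007,"y":0.0002,"z":0,"ax":0,"ay":0,"az":0}]'|grep -E 'pos|cont'
python3 -m jog '[{"x":-0.005,"y":0,"z":0,"ax":0,"ay":0,"az":0},{"x":-0.01,"y":0.0003,"z":0,"ax":0,"ay":0,"az":0},{"x":-0.015,"y":0.0005,"z":0,"ax":0,"ay":0,"az":0},{"x":-0.02,"y":0.0006,"z":0,"ax":0,"ay":0,"az":0},{"x":-0.025,"y":0.0008,"z":0,"ax":0,"ay":0,"az":0},{"x":-0.03,"y":0.001,"z":0,"ax":0,"ay":0,"az":0},{"x":-0.03,"y":0.001,"z":0,"ax":0,"ay":0,"az":0}]'
```

```text
eef_pos: [0.4468, 0.2659, 0.0579]
contact_force: [3.8, -0.5, -2.4]
eef_pos: [0.4393, 0.2648, 0.0577]
contact_force: [0.9, 0.4, 2.2]
t: 17.85
eef_pos: [0.4093, 0.2598, 0.0577]
tool_rot: [0.0, 0.998, 0.065, -0.002]
contact_force: [-2.9, 0.6, 4.1]
gripper_width: 0.155
grasp_force: 40.3
```

The blade is out, having dragged 4–5 N until the tip cleared the bar. Lifting and carrying it back to the pad.

```bash
python3 -m jog '[{"x":0,"y":0,"z":-0.02,"ax":0,"ay":0,"az":0},{"x":0,"y":0,"z":-0.06,"ax":0,"ay":0,"az":0},{"x":0,"y":0,"z":-0.1,"ax":0,"ay":0,"az":0},{"x":0,"y":0,"z":-0.13,"ax":0,"ay":0,"az":0},{"x":0,"y":0,"z":-0.13,"ax":0,"ay":0,"az":0}]'
python3 - <<'E'
from h import *
print(rel(.45,.0,.19,.16-np.pi/2));print(rel(.4358,-.3488,.15,.2-np.pi/2))
E
```

```text
t: 18.35
eef_pos: [0.4127, 0.2613, 0.191]
tool_rot: [-0.002, 0.998, 0.064, 0.001]
contact_force: [0.3, 0.1, -2.1]
gripper_width: 0.15
grasp_force: 39.7
(array([ 3.500e-03,  2.639e-01, -1.000e-04]), array([-0.0042, -0.0031, -0.0314]))
(array([-0.0554,  0.6082,  0.0382]), array([-0.0042, -0.0032, -0.0714]))
```

```bash
python3 -m jog '[{"x":0.0035,"y":0.264,"z":0,"ax":-0.004,"ay":-0.003,"az":-0.03},{"x":0.0035,"y":0.264,"z":0,"ax":-0.004,"ay":-0.003,"az":-0.03},{"x":0.0035,"y":0.264,"z":0,"ax":-0.004,"ay":-0.003,"az":-0.03},{"x":0.0035,"y":0.264,"z":0,"ax":-0.004,"ay":-0.003,"az":-0.03},{"x":0.0035,"y":0.264,"z":0,"ax":-0.004,"ay":-0.003,"az":-0.03},{"x":-0.055,"y":0.608,"z":0,"ax":-0.004,"ay":-0.003,"az":-0.07},{"x":-0.055,"y":0.608,"z":0,"ax":-0.004,"ay":-0.003,"az":-0.07},{"x":-0.055,"y":0.608,"z":0,"ax":-0.004,"ay":-0.003,"az":-0.07},{"x":-0.055,"y":0.608,"z":0,"ax":-0.004,"ay":-0.003,"az":-0.07},{"x":-0.055,"y":0.608,"z":0,"ax":-0.004,"ay":-0.003,"az":-0.07},{"x":-0.055,"y":0.608,"z":0,"ax":-0.004,"ay":-0.003,"az":-0.07},{"x":-0.055,"y":0.608,"z":0,"ax":-0.004,"ay":-0.003,"az":-0.07}]'
python3 -m jog '[{"x":0,"y":0.05,"z":0,"ax":0,"ay":0,"az":0}]' >/dev/null
python3 - <<'E'
from h import *
print(rel(.4358,-.3500,.10,.2-np.pi/2),get_obs()["eef_pos"])
E
```

```text
t: 19.55
eef_pos: [0.4338, -0.3385, 0.1865]
tool_rot: [0.001, 0.995, 0.099, -0.003]
contact_force: [0.9, 0.8, -0.2]
gripper_width: 0.152
grasp_force: 39.7
(array([ 0.0015, -0.0385,  0.0865]), array([ 0.0012,  0.0062, -0.003 ])) [ 0.44236228 -0.38786214  0.18655172]
```

```bash
python3 -m jog '[{"x":0.0015,"y":-0.0385,"z":0,"ax":0.001,"ay":0.006,"az":-0.003},{"x":0.0015,"y":-0.0385,"z":0.04,"ax":0.001,"ay":0.006,"az":-0.003},{"x":0.0015,"y":-0.0385,"z":0.08,"ax":0.001,"ay":0.006,"az":-0.003},{"x":0.0015,"y":-0.0385,"z":0.12,"ax":0.001,"ay":0.006,"az":-0.003},{"x":0.0015,"y":-0.0385,"z":0.15,"ax":0.001,"ay":0.006,"az":-0.003},{"x":0.0015,"y":-0.0385,"z":0.15,"ax":0.001,"ay":0.006,"az":-0.003},{"x":0.0015,"y":-0.0385,"z":0.15,"ax":0.001,"ay":0.006,"az":-0.003}]'
python3 - <<'E'
from h import *
print(rel(.4358,-.3500,.0155,.2-np.pi/2))
E
```

```text
t: 20.35
eef_pos: [0.4371, -0.3489, 0.0376]
tool_rot: [0.001, 0.995, 0.1, 0.0]
contact_force: [0.1, -0.1, -1.4]
gripper_width: 0.153
grasp_force: 39.8
(array([-0.0015,  0.0008,  0.0221]), array([0.0019, 0.0002, 0.0011]))
```

```bash
python3 -m jog '[{"x":0,"y":0,"z":0.01,"ax":0.002,"ay":0,"az":0},{"x":0,"y":0,"z":0.017,"ax":0.002,"ay":0,"az":0},{"x":0,"y":0,"z":0.019,"ax":0.002,"ay":0,"az":0},{"x":0,"y":0,"z":0.019,"ax":0.002,"ay":0,"az":0}]' | grep -E "pos|cont"
python3 -m jog '[{"x":0,"y":0,"z":0.001,"ax":0,"ay":0,"az":0},{"x":0,"y":0,"z":0.0015,"ax":0,"ay":0,"az":0},{"x":0,"y":0,"z":0.0015,"ax":0,"ay":0,"az":0}]' | grep -E "pos|cont"
```

```text
eef_pos: [0.4381, -0.3488, 0.0191]
contact_force: [0.7, 0.5, -0.7]
eef_pos: [0.4381, -0.349, 0.0177]
contact_force: [-0.1, -0.4, -1.7]
```

```bash
python3 -m jog '[{"x":0,"y":0,"z":0.001,"ax":0,"ay":0,"az":0},{"x":0,"y":0,"z":0.0015,"ax":0,"ay":0,"az":0},{"x":0,"y":0,"z":0.0015,"ax":0,"ay":0,"az":0}]' | grep -E "pos|cont"
python3 -m jog '[{"x":0,"y":0,"z":0.0007,"ax":0,"ay":0,"az":0},{"x":0,"y":0,"z":0.0007,"ax":0,"ay":0,"az":0}]' | grep -E "pos|cont"
```

```text
eef_pos: [0.4381, -0.3489, 0.0161]
contact_force: [-0.7, 0.5, -0.7]
eef_pos: [0.4381, -0.349, 0.016]
contact_force: [-1.2, 1.5, 7.2]
```

Down on the cork with light contact. Release, retreat and look.

```bash
python3 -m jog '[{"x":0,"y":0,"z":0,"ax":0,"ay":0,"az":0},{"x":0,"y":0,"z":0,"ax":0,"ay":0,"az":0},{"x":0,"y":0,"z":0,"ax":0,"ay":0,"az":0},{"x":0,"y":0,"z":0,"ax":0,"ay":0,"az":0},{"x":0,"y":0,"z":-0.02,"ax":0,"ay":0,"az":0},{"x":0,"y":0,"z":-0.06,"ax":0,"ay":0,"az":0},{"x":0,"y":0,"z":-0.11,"ax":0,"ay":0,"az":0},{"x":0,"y":0,"z":-0.16,"ax":0,"ay":0,"az":0},{"x":0,"y":0,"z":-0.2,"ax":0,"ay":0,"az":0},{"x":0,"y":0,"z":-0.2,"ax":0,"ay":0,"az":0}]' 0.45
python3 -m jog '[{"x":0.05,"y":-0.3,"z":0,"ax":0,"ay":0,"az":0},{"x":0.05,"y":-0.3,"z":0,"ax":0,"ay":0,"az":0},{"x":0.05,"y":-0.3,"z":0,"ax":0,"ay":0,"az":0},{"x":0.05,"y":-0.3,"z":0,"ax":0,"ay":0,"az":0},{"x":0.05,"y":-0.3,"z":0,"ax":0,"ay":0,"az":0},{"x":0.05,"y":-0.3,"z":0,"ax":0,"ay":0,"az":0},{"x":0.05,"y":-0.3,"z":0,"ax":0,"ay":0,"az":0},{"x":0.05,"y":-0.3,"z":0,"ax":0,"ay":0,"az":0}]'
python3 - <<'E'
from h import *
a=cv2.cvtColor(read_camera("top"),cv2.COLOR_RGB2BGR)
cv2.imwrite("pics/p6.png",np.hstack([cv2.resize(i,None,fx=3.3,fy=3.3,interpolation=2) for i in(a[135:245,155:275],a[160:270,355:475])]))
E
```

```text
t: 22.55
eef_pos: [0.4398, -0.3514, 0.2207]
tool_rot: [0.003, 0.995, 0.1, 0.005]
contact_force: [0.7, -0.4, -0.2]
gripper_width: 0.449
grasp_force: 0.0
t: 23.35
eef_pos: [0.4263, -0.0431, 0.2149]
tool_rot: [0.0, 0.995, 0.103, 0.001]
contact_force: [-1.8, -0.6, -0.2]
gripper_width: 0.45
grasp_force: 0.0
```

View pics/p6.png

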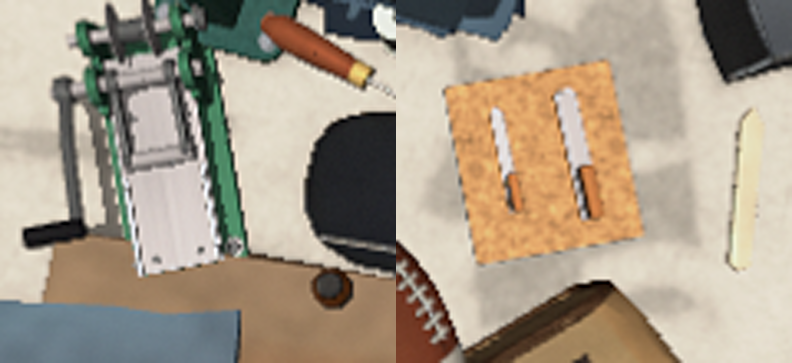

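The thick gauge lies flat on the cork at (578,155), clear of the thin gauge at (507,160). The hold-down is still lowered at (160,158), and the bottle and folder haven't moved.

```bash
python3 -c "
from station import *
print(hand_in())"
```

```text
the job is handed in; nothing more can be done
None
```

I set the hold-down on the thick gauge (last press about 9 N, slightly over the 6–8 N guide), drew the blade out at about 4–5 N drag, laid it back flat on the cork clear of the thin gauge, left the bystanders undisturbed, and handed the job in at about 23 s.

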